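# Stand the spatula in the crock

## Task

Tidy the wooden spatula away: take it by its handle from between the red-lidded jar and the spice jar, lay it down flat in both slots of the utensil rest and let go. Then take it again near the blade, lower it handle first into the deep crock until the handle end touches the bottom while you still hold it, and leave it leaning on the handle side of the crock's rim, its blade up above the crock's loop handle. Leave the crock upright where it stands and do not shove or upset the red-lidded jar and the spice jar.

Things in the scene. Friction and masses are not known exactly. Their poses are not given: they have to be found in the camera images.
- spatula: flat wooden spatula, 260 mm, about 60 g. x runs from handle end to blade, z up as it lies; origin on the underside, 125 mm from the handle end (centre of mass). Handle: bar 14 mm wide (y), 10 mm thick (z), 195 mm long; blade 44 mm wide, 6 mm thick. Starts on the counter, handle toward the robot, its neck between jar and spice jar, which leave no room for a gripper there
- spatula_tip (a point): centre of the spatula's handle end (125 mm behind its origin, 5 mm above the underside)
- spatula_neck (a point): point on the middle of the spatula's handle, 180 mm from the handle end, just short of the blade
- spatula_blade_end (a point): middle of the far edge of the spatula's blade, 260 mm from the handle end
- rest: wooden utensil rest, fixed: base 50 x 76 mm, 12 mm high, two uprights 8 mm thick and 54 mm apart along its y axis, each with an open slot 20 mm wide, floor 34 mm above the counter; slot sides flare outward above 43 mm, tops at 54 mm. The slots run along y, which points to the robot's left. Origin at the centre of its underside
- rest_seat (a point): point midway between the two slots at the height of their floors (34 mm above the counter); the spatula's origin should come within about 20 mm of it so that it balances
- crock: white ceramic utensil crock, loose, 0.8 kg, 86 mm wide, 115 mm tall, wall 5 mm, inner floor 8 mm above its underside, mouth 76 mm wide inside; one loop handle reaches to 76 mm from its axis. Origin at the centre of its underside, x toward its loop handle, z up. Stands on the left, handle to the left or back-left, away from the rest
- crock_rim (a point): centre of the crock's mouth, 115 mm above its underside
- jar: glass jar with a red lid, 62 mm wide, 86 mm tall, loose, on one side of the spatula's neck; origin at the centre of its underside, z up
- spice_jar: spice jar with a dark cap, 41 mm wide, 105 mm tall, loose, on the other side of the spatula's neck; origin at the centre of its underside, z up

How it is judged:
By the outcome, as a careful person would: the job done as asked, in the order asked, and still so for the second after the job is handed in, with the robot touching nothing.
It also fails if it takes over 64 s, if anything falls off the work surface, if the arm or the gripper's body presses on something with over 40 N, if the wrist force passes 120 N, or if a joint passes its speed limit or range.

## Robot

A 6-joint arm with a two-finger parallel gripper is mounted at the origin on a cart in front of the work surface, level with it; the furniture and walls round the work are solid. World frame = base frame: x ahead of the robot, y to its left, z up, the work surface at z = 0. Lengths are in m, angles in rad, forces in N, time in s.
With the tool pointing down it reaches from about 0.35 to 0.775 m from the base axis. Payload 5.5 kg.
Tool frame: the origin (TCP) lies midway between the tips of the shut fingers; the grasp point (between the pads) lies 19 mm behind it; z points along the fingers, y is the line along which they close (so a half turn about z gives the same grasp; the last joint's range is limited). The gripper opens to 85 mm and grips with 20 to 120 N. Pads are 22 mm wide; open, the fingers measure 114 mm over their backs; the gripper's body (76 mm by 85 mm) begins 54 mm behind the grasp point. The pads swing forward as they close: fully open they stand 13 mm farther back than shut.
Start: joints at [-1.431, 0.313, 0.046, 1.304, 0, 1.431], TCP at [0.159, -0.553, 0.231] pointing down, gripper open.
Joint ranges: [-2.76, 2.76], [-0.86, 1.69], [-1.03, 1.26], [-2.2, 2.34], [-1.47, 1.5], [-3.14, 3.14]. Speed limits (rad/s): [2.57, 2.57, 3.14, 3.14, 3.14, 3.14].

## Interface

Orientations are given as a unit quaternion [w, x, y, z].
In Python, from workcell import telemetry, imaging, env gives the robot as it stands. The module is installed in compiled form; this text tells all that it offers.
- The arm moves only by the tool step_arm, never from a script. Its argument "moves" is a list of rows, each a list of 3 entries, a list of its own where there are three numbers: the shift along the tool's x, y, z in mm, then the turn, a rotation vector about the tool's x, y, z in rad, then the finger opening in mm, from 0 to 85.4. A call has 1 to 8 rows; each row is the pose to reach, as a shift and turn from the pose commanded when the call began, along the tool's axes at that moment; what a row does not reach only later rows make up. A row lasts 1/12 s, in which the tool goes at most 41.7 mm and 7.16 degrees, less where a joint would pass 70% of its speed; a pose out of reach is approached as far as the arm can. A call with a gripper value outside its range is refused whole. The fingers move at their own pace and stop on an object; "grip_force" is the grip in N (left out, the last holds). Time passes only in rows, so rows that repeat a pose let the fingers close. It gives the time, the measured TCP pose, the force, the opening and the grip force at its end, in the units of the state.
- telemetry.get_state(): the state, without advancing time (a new reading comes with each control period).
- imaging.read_camera(name): name is "scene" or "top" or "wrist"; returns the picture (480x640x3 uint8, red, green, blue); there is no depth.
- imaging.camera_params(name): a dict with "camera_matrix" (3x3 intrinsics, pixels), "pose" (4x4, takes a point from camera to world coordinates). Camera axes: x right, y up, looking along -z (the intrinsics and any distortion apply to the point x, -y, -z); pixel columns grow to the right and rows downward; lengths in m; the calibration is good to about 2 mm. The wrist camera is an equidistant fisheye: a pixel r from the principal point sees the ray r / f radians off the axis. A picture is of the moment at which its call begins: read the wrist's pose just before it. camera_params takes no time and is no camera call; for the wrist camera it gives the pose at the moment of the call.
- env.hand_in(): hands the job in; it is judged then, once.
The state is a dict: "clock": time; "joint_pos": joint angles; "qvel": joint speeds; "tau": joint torques, N m; "tcp_pos": TCP position; "orientation": TCP orientation; "wrist_force": force on the tool from outside, world axes, zero at the start; "ft_torque": the same for the moment, N m; "finger_gap": finger opening in m; "grip_force": force on a finger pad.
Only numpy, scipy, OpenCV 4.12 (cv2) and the standard library are available. Lean on these libraries where they do the work, as an engineer would, in place of code of your own. Each camera call takes 0.05 s, during which the arm holds its last target. There are 200 camera calls.

## Working session

There is one attempt and no reset: what is moved stays moved. The work goes in short steps, Python scripts to look and compute and a tool call to move; the robot and the scene stay as the last step left them, time stands still between calls to the robot, and variables do not carry over. Pictures are saved under pics/ and viewed, at most 10 in all, crops included, and the job is handed in when it is done.

Besides the shell and the picture viewer there is one more tool, called in YAML: its name, and indented under it one key for each argument. step_arm: Moves the arm, as the interface text tells. Its arguments: {"type":"object","properties":{"moves":{"type":"array"},"grip_force":{"type":"number"}},"required":["moves"]}

```bash
mkdir -p pics; cat > h.py <<'E'
import numpy as np, cv2
from workcell import telemetry, imaging, env
def ray(cam,u,v,P=None):
    P=P or imaging.camera_params(cam); K=np.array(P["camera_matrix"]); T=np.array(P["pose"])
    x=(u-K[0,2])/K[0,0]; y=(v-K[1,2])/K[1,1]
    if cam=="wrist":
        r=np.hypot(x,y); s=np.sin(r)/r if r>1e-9 else 1; d=np.array([x*s,-y*s,-np.cos(r)])
    else: d=np.array([x,-y,-1])
    return T[:3,3], T[:3,:3]@d
def onz(cam,u,v,z,P=None):
    o,d=ray(cam,u,v,P); return o+d*(z-o[2])/d[2]
def proj(cam,p,P=None):
    P=P or imaging.camera_params(cam); K=np.array(P["camera_matrix"]); T=np.array(P["pose"])
    q=T[:3,:3].T@(np.array(p)-T[:3,3]); q=q*[1,-1,-1]
    if cam=="wrist":
        t=np.arctan2(np.hypot(q[0],q[1]),q[2]); n=np.hypot(q[0],q[1])+1e-12
        return K[:2,2]+np.array([K[0,0]*t*q[0]/n,K[1,1]*t*q[1]/n])
    return K[:2,2]+np.array([K[0,0]*q[0]/q[2],K[1,1]*q[1]/q[2]])
def snap(cam,name):
    P=imaging.camera_params(cam); im=imaging.read_camera(cam)
    cv2.imwrite(f"pics/{name}.png",im[:,:,::-1]); return im,P
E
python3 - <<'E'
from h import *
s=telemetry.get_state(); print(s)
for c in ("top","scene"):
    im,P=snap(c,c+"0"); print(c,P)
E
```

```text
{'clock': 0.0, 'joint_pos': array([-1.43061722e+00,  3.13969212e-01,  4.49546924e-02,  1.30358869e+00,
       -1.36065412e-05,  1.43114298e+00]), 'qvel': array([ 0.00053042,  0.00047711, -0.00226013,  0.0005949 , -0.00082521,
       -0.00084012]), 'tau': array([ 1.75484682e-03, -4.80628502e+01,  2.98532689e+01,  1.92641595e-02,
        1.52001762e-04,  1.99022742e-05]), 'tcp_pos': array([ 0.15869605, -0.5521273 ,  0.23041668]), 'orientation': array([-9.03439864e-04,  9.90227278e-01,  1.39460109e-01, -7.04076263e-06]), 'wrist_force': array([-0.11794245, -0.50804942, -0.58967882]), 'ft_torque': array([ 0.0885073 , -0.00675589,  0.0163036 ]), 'grip_force': 0.0, 'finger_gap': 0.085534717580248}
top {'camera_matrix': array([[548.70830162,   0.        , 322.22605576],
       [  0.        , 548.70830162, 240.33630913],
       [  0.        ,   0.        ,   1.        ]]), 'pose': array([[ 0.0198224 ,  0.97324458, -0.22891497,  0.33689718],
       [-0.99980233,  0.01964917, -0.00303621,  0.00994968],
       [ 0.00154301,  0.2289299 ,  0.97344169,  1.18497698],
       [ 0.        ,  0.        ,  0.        ,  1.        ]])}
scene {'camera_matrix': array([[469.35553107,   0.        , 318.14679105],
       [  0.        , 469.35553107, 241.18558326],
       [  0.        ,   0.        ,   1.        ]]), 'pose': array([[-8.63747689e-01,  3.51345543e-01, -3.61242632e-01,
         2.46440137e-01],
       [-5.03924491e-01, -6.02493982e-01,  6.18919307e-01,
         5.39143178e-01],
       [-1.91972068e-04,  7.16629131e-01,  6.97454409e-01,
         6.79620099e-01],
       [ 0.00000000e+00,  0.00000000e+00,  0.00000000e+00,
         1.00000000e+00]])}
```

View pics/top0.png

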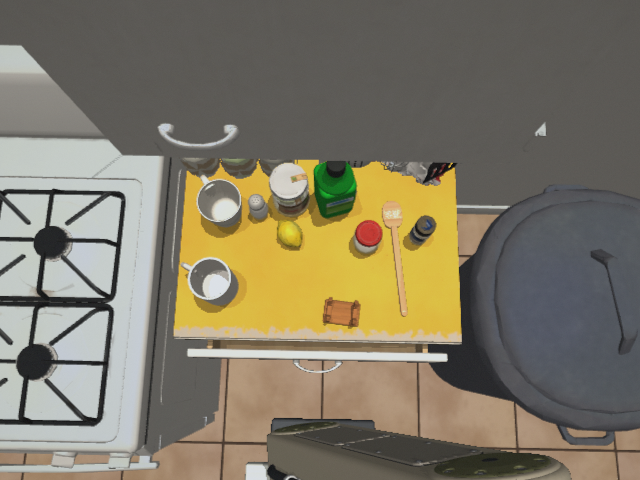

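View pics/scene0.png

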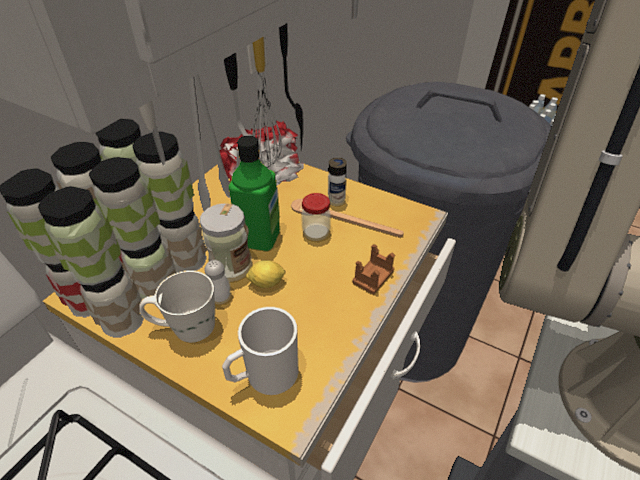

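The top view shows the spatula from blade (392,205) to handle end (404,315), the red-lidded jar (368,232), the spice jar (423,230), the rest (341,313), and two cups at (211,280) and (219,203). The crock has to be told apart from the other cup by size.

```bash
python3 - <<'E'
from h import *
im=cv2.imread("pics/top0.png"); P=imaging.camera_params("top")
f=lambda u,v,z:np.round(onz("top",u,v,z,P)[:2],4)
print("surface corners",f(185,165,0),f(457,165,0),f(176,340,0),f(462,342,0))
print("spat end",f(404,315,.01),"blade",f(391.5,203,.006))
print("jar lid",f(368.5,231,.086),"spice",f(425,224,.105))
for n,(x0,x1,y0,y1) in dict(crockA=(185,240,255,305),crockB=(190,245,175,230)).items():
    for z in(.115,.09):
        print(n,z,"left/right/top/bottom guess")
hsv=cv2.cvtColor(im,cv2.COLOR_BGR2HSV)
big=np.hstack([cv2.resize(im[165:315,165:260],None,fx=4,fy=4,interpolation=2)[:600,:380],cv2.resize(im[190:340,325:430],None,fx=4,fy=4,interpolation=2)])
cv2.imwrite("pics/c1.png",big)
# spatula mask
m=cv2.inRange(hsv,(5,60,120),(20,190,255))
roi=np.zeros_like(m); roi[245:320,390:412]=m[245:320,390:412]
ys,xs=np.nonzero(roi); print(len(xs),xs.min(),xs.max(),ys.min(),ys.max()); print("fit",np.polyfit(ys,xs,1))
m=cv2.inRange(hsv,(2,100,40),(16,255,200)); roi=np.zeros_like(m); roi[293:332,318:365]=m[293:332,318:365]
c=max(cv2.findContours(roi,0,2)[0],key=cv2.contourArea); print("rest",cv2.minAreaRect(c))
m=cv2.inRange(hsv,(170,120,80),(180,255,255))|cv2.inRange(hsv,(0,150,80),(5,255,255)); m[:215]=0;m[250:]=0;m[:,:345]=0;m[:,390:]=0
c=max(cv2.findContours(m,0,2)[0],key=cv2.contourArea); print("lid",cv2.minAreaRect(c))
E
```

```text
surface corners [0.7865 0.3316] [ 0.7993 -0.2919] [0.3916 0.3203] [ 0.3995 -0.288 ]
spat end [ 0.4532 -0.1639] blade [ 0.7033 -0.1401]
jar lid [ 0.6171 -0.0818] spice [ 0.6293 -0.1953]
crockA 0.115 left/right/top/bottom guess
crockA 0.09 left/right/top/bottom guess
crockB 0.115 left/right/top/bottom guess
crockB 0.09 left/right/top/bottom guess
485 393 407 245 315
fit [1.20316257e-01 3.66069019e+02]
rest ((341.22998046875, 311.3899841308594), (35.0724983215332, 25.314424514770508), 8.13010311126709)
lid ((368.5, 233.0), (24.0, 25.0), 90.0)
```

View pics/c1.png

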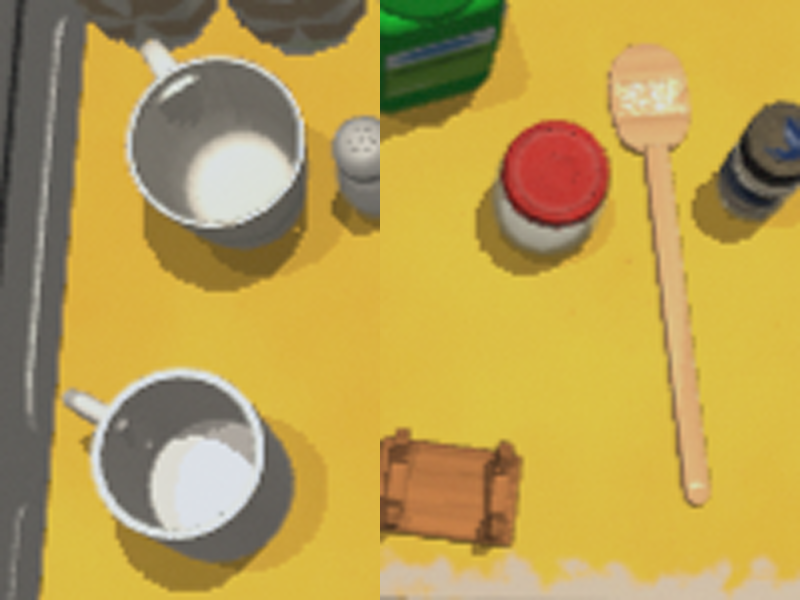

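Near cup: rim about 43 px across, roughly 86 mm, so it is the crock, with its loop towards back-left (182,264). The far cup is wider and shorter. I'll compute world numbers and the first move to a viewpoint.

```bash
cat >> h.py <<'E'
from scipy.spatial.transform import Rotation as R
def pose():
    s=telemetry.get_state(); q=s["orientation"]
    return np.array(s["tcp_pos"]),R.from_quat([q[1],q[2],q[3],q[0]]),s
def down(az): # tool down, tool x at azimuth az
    x=np.array([np.cos(az),np.sin(az),0]); z=np.array([0,0,-1.]); return R.from_matrix(np.c_[x,np.cross(z,x),z])
def goal(p,r,frm=None):
    p0,r0=frm or pose()[:2]
    print("shift mm",np.round(r0.inv().apply(np.array(p)-p0)*1000,1),"turn",np.round((r0.inv()*r).as_rotvec(),3))
E
python3 - <<'E'
from h import *
P=imaging.camera_params("top"); f=lambda u,v,z:np.round(onz("top",u,v,z,P)[:2],4)
print("spat end",f(404.5,316,.008),"blade",f(392.5,200.8,.006))
c=f(209.5,278.8,.115);print("crock",c,"rim l/r",f(188,279,.115),f(231,279,.115),"near/far",f(209.5,300,.115),f(209.5,257.5,.115))
for z in(.05,.08,.1):
  h=f(182,264,z); d=h-c; print("handle",z,h,np.hypot(*d),np.degrees(np.arctan2(d[1],d[0])))
c=f(219,200.3,.1);print("other rim l/r",f(197,200,.1),f(241,200,.1))
print("rest",f(341.2,311.4,.03))
goal([.47,-.08,.30],down(3.24))
E
```

```text
spat end [ 0.4513 -0.1653] blade [ 0.7085 -0.1424]
crock [0.5062 0.2338] rim l/r [0.505  0.2761] [0.5067 0.1914] near/far [0.4644 0.231 ] [0.5489 0.2366]
handle 0.05 [0.5467 0.3073] 0.08391960438419618 61.1443387802835
handle 0.08 [0.5412 0.2994] 0.07435294210722264 61.91844727632503
handle 0.1 [0.5375 0.2942] 0.06802830293341147 62.606270811190235
other rim l/r [0.6724 0.2737] [0.6743 0.1829]
rest [ 0.4561 -0.0293]
shift mm [ 429.6 -368.   -68.8] turn [ 0.00e+00 -2.00e-03 -2.96e+00]
```

step_arm:
  moves:
    - [[430, -368, -69], [0, 0, -1.0], 85]
    - [[430, -368, -69], [0, 0, -1.0], 85]
    - [[430, -368, -69], [0, 0, -1.0], 85]
    - [[430, -368, -69], [0, 0, -1.0], 85]
    - [[430, -368, -69], [0, 0, -1.0], 85]
    - [[430, -368, -69], [0, 0, -1.0], 85]
    - [[430, -368, -69], [0, 0, -1.0], 85]
    - [[430, -368, -69], [0, 0, -1.0], 85]

```text
clock: 0.77
tcp_pos: [0.3414, -0.2745, 0.2717]
orientation: [-0.0, 0.8, 0.599, -0.0]
wrist_force: [0.6, 0.1, 0.0]
finger_gap: 0.0851
grip_force: 0.0
```

```bash
python3 - <<'E'
from h import *
goal([.47,-.08,.30],down(3.24)); print(pose()[2]["joint_pos"])
E
```

```text
shift mm [222.8  68.6 -28.3] turn [-0.    -0.    -1.955]
[-8.60824977e-01  3.73877802e-02 -1.92011403e-01  1.34162147e+00
 -9.74600481e-07  9.95340433e-01]
```

step_arm:
  moves:
    - [[223, 69, -28], [0, 0, -1.0], 85]
    - [[223, 69, -28], [0, 0, -1.0], 85]
    - [[223, 69, -28], [0, 0, -1.0], 85]
    - [[223, 69, -28], [0, 0, -1.0], 85]
    - [[223, 69, -28], [0, 0, -1.0], 85]
    - [[223, 69, -28], [0, 0, -1.0], 85]
    - [[223, 69, -28], [0, 0, -1.0], 85]
    - [[223, 69, -28], [0, 0, -1.0], 85]

```text
clock: 1.43
tcp_pos: [0.4718, -0.0808, 0.2993]
orientation: [-0.0, 0.413, 0.911, -0.0]
wrist_force: [-0.1, -1.0, -0.0]
finger_gap: 0.0851
grip_force: 0.0
```

step_arm:
  moves:
    - [[0, 0, 0], [0, 0, -0.955], 50]
    - [[0, 0, 0], [0, 0, -0.955], 50]
    - [[0, 0, 0], [0, 0, -0.955], 50]
    - [[0, 0, 0], [0, 0, -0.955], 50]
    - [[0, 0, 0], [0, 0, -0.955], 50]
    - [[0, 0, 0], [0, 0, -0.955], 50]
    - [[0, 0, 0], [0, 0, -0.955], 50]
    - [[0, 0, 0], [0, 0, -0.955], 50]

```text
clock: 2.1
tcp_pos: [0.4708, -0.0825, 0.2992]
orientation: [-0.0, -0.05, 0.999, 0.0]
wrist_force: [-0.0, -0.1, 0.5]
finger_gap: 0.0498
grip_force: 0.0
```

```bash
python3 - <<'E'
from h import *
p,r,s=pose(); print(p,s["joint_pos"],r.as_matrix()[:,0])
im,P=snap("wrist","w1"); import pickle; pickle.dump(P,open("w1.pkl","wb")); print(P)
E
```

```text
[ 0.47079213 -0.08253204  0.29919219] [-3.41675816e-01  1.13033747e-01 -4.24841601e-02  1.41623557e+00
 -4.84853415e-05 -4.40728335e-01] [-9.95097900e-01 -9.88907686e-02  8.86372624e-04]
{'camera_matrix': array([[371.64829954,   0.        , 323.56174781],
       [  0.        , 371.64829954, 234.53620622],
       [  0.        ,   0.        ,   1.        ]]), 'pose': array([[-9.91346782e-02, -9.41970246e-01, -3.20724759e-01,
         3.87224451e-01],
       [ 9.95073704e-01, -9.35851929e-02, -3.27129229e-02,
        -9.06577355e-02],
       [ 7.99511587e-04, -3.22387759e-01,  9.46607360e-01,
         4.41292677e-01],
       [ 0.00000000e+00,  0.00000000e+00,  0.00000000e+00,
         1.00000000e+00]])}
```

View pics/w1.png

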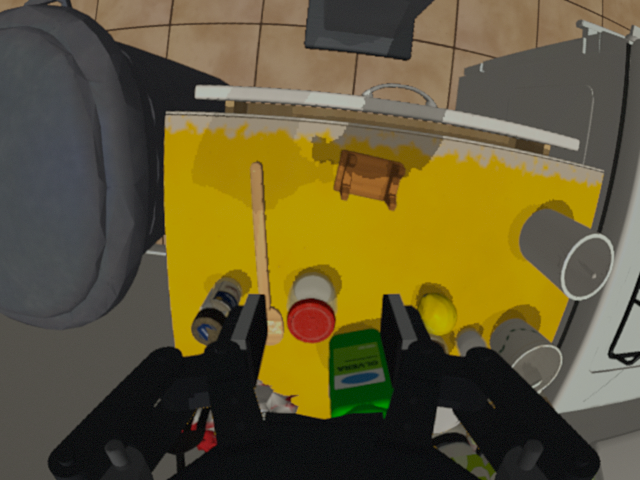

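The wrist view shows the handle end at (256,162), the rest at about (370,178), the red lid at (312,320) and the spice cap at (210,328). I'll crop the rest and measure.

```bash
python3 - <<'E'
from h import *; import pickle
P=pickle.load(open("w1.pkl","rb")); im=cv2.imread("pics/w1.png"); hsv=cv2.cvtColor(im,cv2.COLOR_BGR2HSV)
cv2.imwrite("pics/c2.png",cv2.resize(im[140:220,320:420],None,fx=7,fy=7,interpolation=cv2.INTER_CUBIC))
f=lambda u,v,z:onz("wrist",u,v,z,P)[:2]
m=cv2.inRange(hsv,(5,60,110),(20,195,255)); r=np.zeros_like(m); r[155:305,243:275]=m[155:305,243:275]
ys,xs=np.nonzero(r); print(len(xs),ys.min(),ys.max())
w=[]
for y in range(ys.min(),ys.max(),8):
    a=xs[ys==y]; w.append(np.r_[y,a.min(),a.max(),f(a.mean(),y,.008)])
w=np.array(w);print(np.round(w,3))
k=np.polyfit(w[2:-2,3],w[2:-2,4],1); print("line",k,"az",np.arctan(k[0]))
print("end",f(xs[ys<ys.min()+2].mean(),ys.min()-.5,.008))
E
```

```text
1480 162 304
[[ 1.62e+02  2.55e+02  2.56e+02  4.52e-01 -1.65e-01]
 [ 1.70e+02  2.50e+02  2.61e+02  4.62e-01 -1.64e-01]
 [ 1.78e+02  2.51e+02  2.61e+02  4.71e-01 -1.63e-01]
 [ 1.86e+02  2.51e+02  2.61e+02  4.81e-01 -1.62e-01]
 [ 1.94e+02  2.52e+02  2.62e+02  4.91e-01 -1.61e-01]
 [ 2.02e+02  2.52e+02  2.62e+02  5.01e-01 -1.60e-01]
 [ 2.10e+02  2.53e+02  2.64e+02  5.10e-01 -1.58e-01]
 [ 2.18e+02  2.53e+02  2.63e+02  5.21e-01 -1.58e-01]
 [ 2.26e+02  2.54e+02  2.64e+02  5.31e-01 -1.56e-01]
 [ 2.34e+02  2.54e+02  2.64e+02  5.41e-01 -1.56e-01]
 [ 2.42e+02  2.55e+02  2.65e+02  5.52e-01 -1.54e-01]
 [ 2.50e+02  2.56e+02  2.65e+02  5.62e-01 -1.53e-01]
 [ 2.58e+02  2.56e+02  2.66e+02  5.73e-01 -1.52e-01]
 [ 2.66e+02  2.57e+02  2.67e+02  5.84e-01 -1.50e-01]
 [ 2.74e+02  2.58e+02  2.67e+02  5.96e-01 -1.49e-01]
 [ 2.82e+02  2.58e+02  2.68e+02  6.07e-01 -1.48e-01]
 [ 2.90e+02  2.59e+02  2.69e+02  6.19e-01 -1.46e-01]
 [ 2.98e+02  2.65e+02  2.69e+02  6.30e-01 -1.42e-01]]
line [ 0.111603   -0.21557216] az 0.11114308993970858
end [ 0.45134409 -0.16516847]
```

View pics/c2.png

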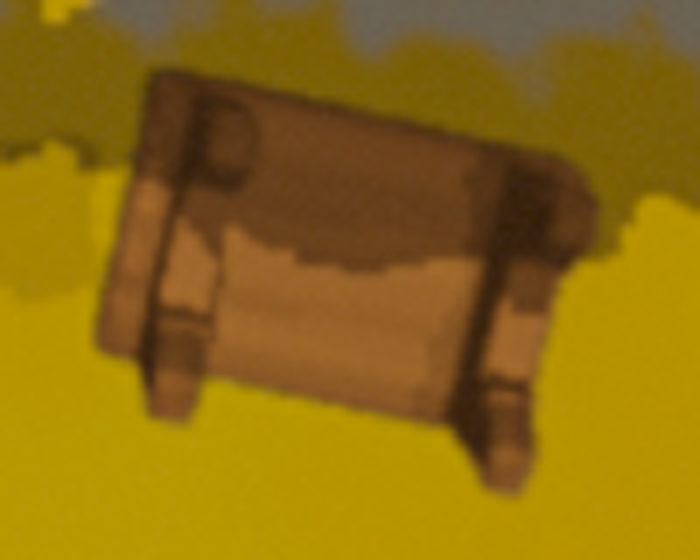

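```bash
python3 - <<'E'
from h import *; import pickle
P=pickle.load(open("w1.pkl","rb"))
f=lambda u,v,z:onz("wrist",320+u/7-.5+.07,140+v/7-.5+.07,z,P)[:2]
TL,BL,T2,B2=f(155,72,.012),f(100,350,.012),f(520,150,.012),f(450,422,.012)
print(TL,BL,T2,B2,"side",np.linalg.norm(TL-BL))
e=lambda d:np.degrees(np.arctan2(d[1],d[0]))
print("az top",e(T2-TL),"bottom",e(B2-BL),"left",e(BL-TL))
y=(T2-TL)/np.linalg.norm(T2-TL); x=np.array([y[1],-y[0]])
print("centre base",TL+.038*y+.025*x, BL+.038*y-.025*x)
L,Rr=f(187,314,.034),f(508,381,.034)
print("floor edges",L,Rr,np.linalg.norm(L-Rr),e(Rr-L),"seat",(L+Rr)/2-.010*x)
# post top outer corners far
A,B=f(172,420,.054),f(505,493,.054); print("post far ends",A,B,np.linalg.norm(A-B),e(B-A),"seat",(A+B)/2-.025*x)
E
```

```text
[ 0.42807531 -0.06523222] [ 0.47580346 -0.06930376] [ 0.4340218  -0.00293388] [ 0.48192748 -0.00838511] side 0.04790149691450747
az top 84.54753678929745 bottom 84.2594634106976 left -4.875918281888955
centre base [ 0.45657295 -0.02977965] [ 0.45452733 -0.0291002 ]
floor edges [ 0.46399814 -0.05722657] [ 0.4692483  -0.00405872] 0.05342643707512545 84.36049528640812 seat [ 0.45666847 -0.02969245]
post far ends [ 0.47690492 -0.05926488] [ 0.48297364 -0.00613001] 0.05348031493641922 83.48428129594485 seat [ 0.4550524  -0.03032195]
```

Rest seat (0.456,-0.030) with its y axis at 84.4°; four independent estimates agree to 2 mm and the uprights come out 53.4 mm apart. Now to the grasp, 70 mm from the handle end.

```bash
python3 - <<'E'
from h import *
goal([.5209,-.1579,.045],down(3.247))
E
```

```text
shift mm [-42.4 -80.1 254.1] turn [ 0.    -0.001 -0.004]
```

step_arm:
  moves:
    - [[-42, -80, 100], [0, 0, -0.004], 45]
    - [[-42, -80, 180], [0, 0, -0.004], 45]
    - [[-42.4, -80, 254], [0, 0, -0.004], 45]
    - [[-42.4, -80, 254], [0, 0, -0.004], 45]
    - [[-42.4, -80, 254], [0, 0, -0.004], 45]
    - [[-42.4, -80, 254], [0, 0, -0.004], 45]
    - [[-42.4, -80, 254], [0, 0, -0.004], 45]
    - [[-42.4, -80, 254], [0, 0, -0.004], 45]

```text
clock: 2.82
tcp_pos: [0.517, -0.1574, 0.0398]
orientation: [-0.004, -0.047, 0.999, 0.002]
wrist_force: [-0.3, -0.2, 0.3]
finger_gap: 0.0453
grip_force: 0.0
```

```bash
python3 - <<'E'
from h import *
goal([.5209,-.1579,.003],down(3.247))
im,P=snap("wrist","w2"); print(proj("wrist",[.5209,-.1579,.01],P))
cv2.imwrite("pics/c3.png",im[60:480,60:580,::-1])
hsv=cv2.cvtColor(im,cv2.COLOR_RGB2HSV); m=cv2.inRange(hsv,(5,60,110),(20,195,255))
for v in range(150,330,15):
    a=np.nonzero(m[v,280:370])[0]+280
    if len(a): print(v,a.min(),a.max(),onz("wrist",a.mean(),v,.009,P)[:2].round(4))
E
```

```text
shift mm [-4.2 -1.1 36.8] turn [ 0.005 -0.009 -0.011]
[320.95361085 288.46453038]
165 305 332 [ 0.4579 -0.1649]
180 305 331 [ 0.465  -0.1645]
195 306 332 [ 0.4724 -0.1655]
210 325 332 [ 0.4792 -0.1581]
300 309 316 [ 0.5286 -0.1617]
315 309 334 [ 0.5374 -0.1561]
```

View pics/c3.png

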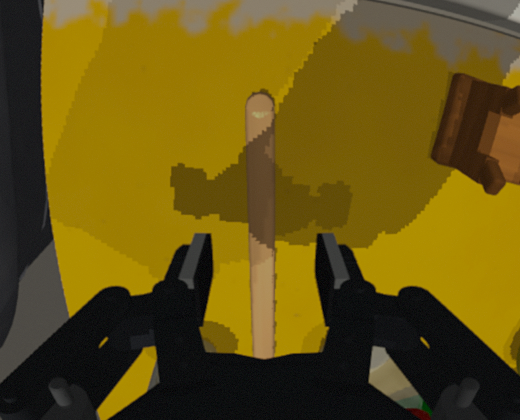

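The handle runs at the centre between the open fingers (end at full-image (320,155)), clear of everything. Descend and grip.

step_arm:
  moves:
    - [[0, 0, 15], [0, 0, 0], 40]
    - [[0, 0, 28], [0, 0, 0], 40]
    - [[0, 0, 36], [0, 0, 0], 40]
    - [[0, 0, 40], [0, 0, 0], 40]
    - [[0, 0, 42], [0, 0, 0], 40]
    - [[0, 0, 42], [0, 0, 0], 40]
    - [[0, 0, 42], [0, 0, 0], 40]
    - [[0, 0, 42], [0, 0, 0], 40]

```text
clock: 3.53
tcp_pos: [0.5213, -0.1586, 0.0045]
orientation: [0.001, -0.049, 0.999, -0.0]
wrist_force: [0.2, -0.2, 0.3]
finger_gap: 0.04
grip_force: 0.0
```

step_arm:
  moves:
    - [[0, 0, 0], [0, 0, 0], 5]
    - [[0, 0, 0], [0, 0, 0], 5]
    - [[0, 0, 0], [0, 0, 0], 5]
    - [[0, 0, 0], [0, 0, 0], 5]
    - [[0, 0, 0], [0, 0, 0], 5]
    - [[0, 0, 0], [0, 0, 0], 5]
  grip_force: 70

```text
clock: 4.03
tcp_pos: [0.521, -0.1585, 0.0043]
orientation: [0.0, -0.049, 0.999, -0.0]
wrist_force: [-0.4, 0.5, 6.3]
finger_gap: 0.0118
grip_force: 68.7
```

step_arm:
  moves:
    - [[0, 0, -8], [0, 0, 0], 5]
    - [[0, 0, -25], [0, 0, 0], 5]
    - [[0, 0, -50], [0, 0, 0], 5]
    - [[0, 0, -80], [0, 0, 0], 5]
    - [[0, 0, -115], [0, 0, 0], 5]
    - [[0, 0, -150], [0, 0, 0], 5]
    - [[0, 0, -165], [0, 0, 0], 5]
    - [[0, 0, -165], [0, 0, 0], 5]

```text
clock: 4.7
tcp_pos: [0.5232, -0.1595, 0.1737]
orientation: [0.004, -0.049, 0.999, -0.002]
wrist_force: [0.4, 0.3, -1.4]
finger_gap: 0.011
grip_force: 68.5
```

```bash
python3 - <<'E'
from h import *
im,P=snap("scene","s1"); cv2.imwrite("pics/c4.png",cv2.resize(im[80:330,160:480,::-1],None,fx=2,fy=2))
az=1.472; s=np.array([np.cos(az),np.sin(az)])
g=np.array([.456,-.0297])-.055*s; print("grasp pt at rest",g)
goal([.50,-.15,.168],down(3.247)); goal([*g,.13],down(np.pi+az))
E
```

```text
grasp pt at rest [ 0.45057504 -0.0844318 ]
shift mm [21.1 11.1  3. ] turn [-0.003  0.004 -0.008]
shift mm [64.1 81.3 40.6] turn [-0.005  0.002 -1.375]
```

View pics/c4.png

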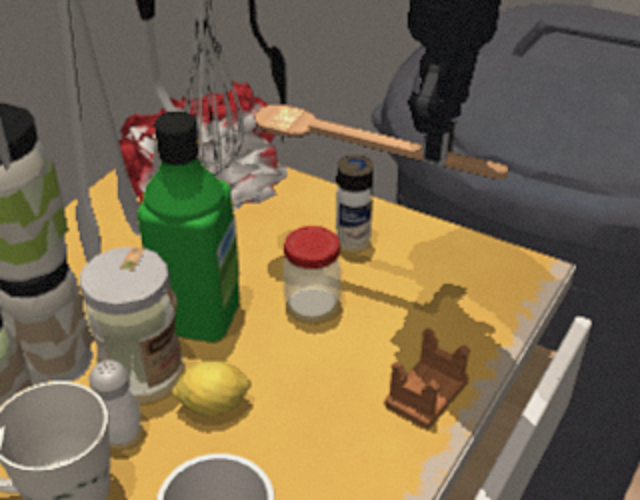

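The spatula is held level above the jars and both jars still stand. Pull back toward the robot, then turn over the rest.

step_arm:
  moves:
    - [[35, 30, 0], [0, 0, 0], 5]
    - [[64, 60, 0], [0, 0, -0.1], 5]
    - [[64, 81, 0], [0, 0, -0.22], 5]
    - [[64, 81, 0], [0, 0, -0.34], 5]
    - [[64, 81, 0], [0, 0, -0.46], 5]
    - [[64, 81, 0], [0, 0, -0.58], 5]
    - [[64, 81, 0], [0, 0, -0.7], 5]
    - [[64, 81, 0], [0, 0, -0.82], 5]

```text
clock: 5.42
tcp_pos: [0.4479, -0.0834, 0.1669]
orientation: [-0.001, -0.445, 0.895, 0.001]
wrist_force: [0.0, 0.3, -0.1]
finger_gap: 0.0111
grip_force: 68.6
```

step_arm:
  moves:
    - [[0, 0, 0], [0, 0, -0.12], 5]
    - [[0, 0, 0], [0, 0, -0.24], 5]
    - [[0, 0, 0], [0, 0, -0.36], 5]
    - [[0, 0, 0], [0, 0, -0.48], 5]
    - [[0, 0, 0], [0, 0, -0.55], 5]
    - [[0, 0, 0], [0, 0, -0.55], 5]
    - [[0, 0, 0], [0, 0, -0.55], 5]
    - [[0, 0, 0], [0, 0, -0.55], 5]

```text
clock: 6.08
tcp_pos: [0.4486, -0.0837, 0.1678]
orientation: [-0.0, -0.669, 0.743, 0.001]
wrist_force: [0.3, 0.1, -0.2]
finger_gap: 0.0115
grip_force: 68.6
```

```bash
python3 - <<'E'
from h import *
az=1.472; print(pose()[0],pose()[2]["joint_pos"])
goal([.45057,-.08443,.080],down(np.pi+az))
im,P=snap("wrist","w3"); cv2.imwrite("pics/c5.png",im[:,:,::-1])
E
```

```text
[ 0.44857136 -0.08374694  0.16776767] [-3.60742233e-01  1.17988504e-01 -3.61616500e-01  1.09284941e+00
 -8.28888278e-05 -1.82600827e+00]
shift mm [ 0.5 -2.2 87.8] turn [ 0.002  0.    -0.007]
```

View pics/c5.png

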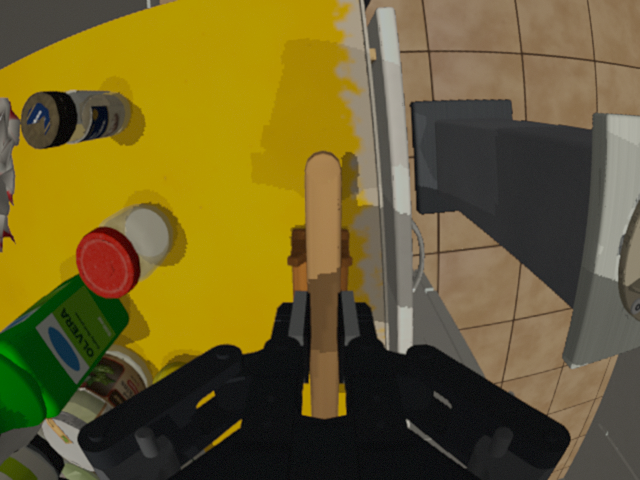

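The handle points right (-y) of the rest, end at (322,153), with the rest lined up under it. I'll check the end point and go down.

```bash
python3 - <<'E'
from h import *
P=imaging.camera_params("wrist")
p,r,s=pose(); im=cv2.imread("pics/w3.png"); hsv=cv2.cvtColor(im,cv2.COLOR_BGR2HSV); m=cv2.inRange(hsv,(5,60,110),(20,195,255)); 
for v in (170,185,200,215):
    a=np.nonzero(m[v,290:360])[0]+290; print(v,(r.inv().apply(onz("wrist",a.mean(),v,.1735,P)-p)*1000).round(1))
print("end in tool",(r.inv().apply(onz("wrist",322,152.5,.170,P)-p)*1000).round(1))
E
```

```text
170 [61.8  1.1 -5.5]
185 [56.1  1.1 -5.5]
200 [50.3  0.4 -5.5]
215 [44.4  2.  -5.5]
end in tool [67.9  0.2 -2. ]
```

step_arm:
  moves:
    - [[0.5, -2, 30], [0, 0, -0.007], 5]
    - [[0.5, -2, 65], [0, 0, -0.007], 5]
    - [[0.5, -2, 88], [0, 0, -0.007], 5]
    - [[0.5, -2, 88], [0, 0, -0.007], 5]
    - [[0.5, -2, 88], [0, 0, -0.007], 5]
    - [[0.5, -2, 88], [0, 0, -0.007], 5]

```text
clock: 6.63
tcp_pos: [0.4519, -0.085, 0.0818]
orientation: [0.0, -0.672, 0.741, -0.001]
wrist_force: [0.8, -0.3, -0.6]
finger_gap: 0.0111
grip_force: 68.6
```

```bash
python3 - <<'E'
from h import *
az=1.472; print(pose()[0])
goal([.45057,-.08443,.038],down(np.pi+az))
E
```

```text
[ 0.45189129 -0.08495599  0.0817582 ]
shift mm [-0.4  1.4 43.8] turn [-0.001 -0.     0.002]
```

step_arm:
  moves:
    - [[0, 1.4, 15], [0, 0, 0], 5]
    - [[0, 1.4, 25], [0, 0, 0], 5]
    - [[0, 1.4, 33], [0, 0, 0], 5]
    - [[0, 1.4, 38], [0, 0, 0], 5]
    - [[0, 1.4, 41], [0, 0, 0], 5]
    - [[0, 1.4, 43], [0, 0, 0], 5]
    - [[0, 1.4, 43], [0, 0, 0], 5]
    - [[0, 1.4, 43], [0, 0, 0], 5]

```text
clock: 7.3
tcp_pos: [0.4503, -0.0848, 0.0383]
orientation: [0.0, -0.672, 0.74, -0.001]
wrist_force: [-0.1, -0.7, 1.1]
finger_gap: 0.0111
grip_force: 68.9
```

```bash
python3 - <<'E'
from h import *
im,P=snap("scene","s2"); cv2.imwrite("pics/c6.png",cv2.resize(im[130:330,280:480,::-1],None,fx=3,fy=3))
goal([.45057,-.08443,.038],down(np.pi+1.472))
E
```

```text
shift mm [-0.4 -0.2  0.2] turn [-0.001 -0.     0.002]
```

View pics/c6.png

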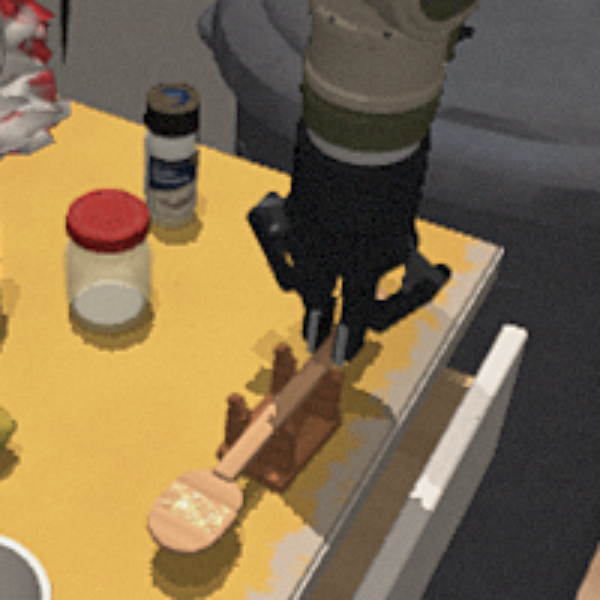

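The spatula lies in both slots, blade toward the crock side, all jars standing. Lower a final millimetre and let go.

step_arm:
  moves:
    - [[0, 0, 1], [0, 0, 0], 5]
    - [[0, 0, 1], [0, 0, 0], 45]
    - [[0, 0, 1], [0, 0, 0], 45]
    - [[0, 0, 1], [0, 0, 0], 45]
    - [[0, 0, 1], [0, 0, 0], 45]
    - [[0, 0, 1], [0, 0, 0], 45]
    - [[0, 0, 1], [0, 0, 0], 45]
    - [[0, 0, 1], [0, 0, 0], 45]

```text
clock: 8.02
tcp_pos: [0.4497, -0.0845, 0.0365]
orientation: [-0.0, -0.672, 0.74, 0.0]
wrist_force: [0.1, -0.1, -0.3]
finger_gap: 0.0448
grip_force: 0.0
```

step_arm:
  moves:
    - [[0, 0, -15], [0, 0, 0], 45]
    - [[0, 0, -45], [0, 0, 0], 45]
    - [[0, 0, -80], [0, 0, 0], 45]
    - [[0, 0, -80], [0, 0, 0], 45]
    - [[0, 0, -80], [0, 0, 0], 45]
    - [[0, 0, -80], [0, 0, 0], 45]

```text
clock: 8.52
tcp_pos: [0.4497, -0.0845, 0.1165]
orientation: [0.0, -0.672, 0.74, -0.0]
wrist_force: [-0.4, 0.1, -0.1]
finger_gap: 0.0449
grip_force: 0.0
```

```bash
python3 - <<'E'
from h import *
# spatula on the rest seen from top and scene: blade mask
im,P=snap("top","t2"); hsv=cv2.cvtColor(im,cv2.COLOR_RGB2HSV); m=cv2.inRange(hsv,(5,40,130),(19,170,255))
r=np.zeros_like(m); r[280:335,240:345]=m[280:335,240:345]
n,l,st,ce=cv2.connectedComponentsWithStats(r); i=1+np.argmax(st[1:,4]); print(st[i],ce[i])
ys,xs=np.nonzero(l==i); x0=xs.min(); print("blade end",onz("top",x0-.5,ys[xs<=x0+1].mean(),.037,P).round(4))
for x in range(x0,x0+60,5):
    a=ys[xs==x]
    if len(a): print(x,a.min(),a.max(),onz("top",x,a.mean(),.04,P)[:2].round(4))
s=np.array([np.cos(1.472),np.sin(1.472)]); print("expect end",np.array([.456,-.0297])+.135*s)
print(pose()[0])
E
```

```text
[276 296  69  22 783] [310.42145594 307.07407407]
blade end [0.4628 0.1083 0.037 ]
276 307 307 [0.4615 0.107 ]
281 298 314 [0.4638 0.0967]
286 296 316 [0.4688 0.0864]
291 296 317 [0.4632 0.0758]
296 297 317 [0.453 0.065]
301 298 316 [0.4626 0.0549]
306 302 312 [0.4624 0.0445]
311 306 311 [0.4599 0.034 ]
316 306 312 [0.459  0.0236]
321 307 312 [0.4582 0.0131]
326 299 313 [0.4657 0.0029]
331 297 313 [ 0.4666 -0.0075]
expect end [0.46931582 0.10464169]
[ 0.44905632 -0.08427501  0.11581903]
```

Released: the blade end is at (0.463,0.108), within 4 mm of expected, so the spatula is seated and balanced. Now the neck grasp, 175 mm from the handle end at about (0.460,0.022).

```bash
cat >> h.py <<'E'
C=np.array([.5062,.2338]); PH=np.radians(62); H=np.array([np.cos(PH),np.sin(PH),0]); Z=np.array([0,0,1.])
def crockpose(th,e,ez,ph=PH,g=.175,off=.017): # handle end at e along H from crock axis, height ez
    th=np.radians(th); h=np.array([np.cos(ph),np.sin(ph),0])
    X=np.sin(th)*h+np.cos(th)*Z; tz=np.cos(th)*h-np.sin(th)*Z
    E=np.r_[C,0]+e*H+ez*Z
    return E+g*X+off*tz, R.from_matrix(np.c_[-X,np.cross(tz,-X),tz])
E
python3 - <<'E'
from h import *
goal([.460,.022,.07],down(np.pi+1.472)); goal([.460,.022,.022],down(np.pi+1.472))
for ez in (.15,.010):
    p,r=crockpose(25,-.024-(.0 if ez<.02 else -(.14)*np.tan(np.radians(25))),ez); print(p,r.as_matrix()[:,2])
E
```

```text
shift mm [-106.8   -0.7   45.8] turn [0.001 0.    0.002]
shift mm [-106.8   -0.8   93.8] turn [0.001 0.    0.002]
[0.56753576 0.34915578 0.30141935] [ 0.42548573  0.80022228 -0.42261826]
[0.53688721 0.29151425 0.16141935] [ 0.42548573  0.80022228 -0.42261826]
```

step_arm:
  moves:
    - [[-40, 0, 0], [0, 0, 0], 45]
    - [[-80, 0, 10], [0, 0, 0], 45]
    - [[-107, -0.7, 40], [0, 0, 0.002], 45]
    - [[-107, -0.7, 65], [0, 0, 0.002], 45]
    - [[-107, -0.7, 80], [0, 0, 0.002], 45]
    - [[-107, -0.7, 90], [0, 0, 0.002], 45]
    - [[-107, -0.7, 94], [0, 0, 0.002], 45]
    - [[-107, -0.7, 94], [0, 0, 0.002], 45]

```text
clock: 9.23
tcp_pos: [0.4587, 0.0222, 0.0206]
orientation: [-0.001, -0.671, 0.741, 0.002]
wrist_force: [-1.2, 0.7, -0.6]
finger_gap: 0.0451
grip_force: 0.0
```

step_arm:
  moves:
    - [[0, 0, 0], [0, 0, 0], 45]
    - [[0, 0, 0], [0, 0, 0], 5]
    - [[0, 0, 0], [0, 0, 0], 5]
    - [[0, 0, 0], [0, 0, 0], 5]
    - [[0, 0, 0], [0, 0, 0], 5]
    - [[0, 0, 0], [0, 0, 0], 5]
    - [[0, 0, 0], [0, 0, 0], 5]
    - [[0, 0, 0], [0, 0, 0], 5]
  grip_force: 70

```text
clock: 9.9
tcp_pos: [0.4614, 0.0217, 0.0233]
orientation: [0.0, -0.671, 0.741, -0.001]
wrist_force: [-1.3, -0.6, 6.5]
finger_gap: 0.0122
grip_force: 68.5
```

step_arm:
  moves:
    - [[0, 0, -10], [0, 0, 0], 5]
    - [[0, 0, -35], [0, 0, 0], 5]
    - [[0, 0, -75], [0, 0, 0], 5]
    - [[0, 0, -115], [0, 0, 0], 5]
    - [[0, 0, -155], [0, 0, 0], 5]
    - [[0, 0, -195], [0, 0, 0], 5]
    - [[0, 0, -230], [0, 0, 0], 5]
    - [[0, 0, -230], [0, 0, 0], 5]

```text
clock: 10.57
tcp_pos: [0.464, 0.0216, 0.2596]
orientation: [0.004, -0.671, 0.741, -0.004]
wrist_force: [1.9, -0.7, -0.4]
finger_gap: 0.0124
grip_force: 68.7
```

```bash
python3 - <<'E'
from h import *
p,r,s=pose(); print(p,s["joint_pos"])
P0=crockpose(25,-.024+.15*np.tan(np.radians(25)),.16)
goal(*P0)
E
```

```text
[0.46397281 0.02162062 0.25961377] [-1.26607697e-01  8.15206171e-02 -1.73968883e-01  1.30384767e+00
  1.10892157e-04 -1.59896247e+00]
shift mm [-340.4  -73.2  -51. ] turn [ 0.211 -1.117  0.354]
```

step_arm:
  moves:
    - [[-25, -5, -15], [0.02, -0.11, 0.035], 5]
    - [[-60, -12, -30], [0.042, -0.223, 0.07], 5]
    - [[-95, -20, -45], [0.063, -0.335, 0.106], 5]
    - [[-130, -28, -55], [0.084, -0.446, 0.14], 5]
    - [[-165, -36, -60], [0.105, -0.558, 0.177], 5]
    - [[-200, -44, -60], [0.126, -0.67, 0.212], 5]
    - [[-235, -52, -60], [0.147, -0.78, 0.247], 5]
    - [[-265, -58, -60], [0.168, -0.89, 0.282], 5]

```text
clock: 11.23
tcp_pos: [0.5443, 0.2789, 0.3123]
orientation: [0.37, -0.498, 0.751, 0.227]
wrist_force: [0.7, -0.8, -0.5]
finger_gap: 0.0124
grip_force: 68.6
```

```bash
python3 - <<'E'
from h import *
p,r,s=pose(); print(p,s["joint_pos"],"tip",p+r.apply([.175,0,-.017]))
P0=crockpose(25,-.024+.15*np.tan(np.radians(25)),.16)
goal(*P0)
E
```

```text
[0.54428665 0.27886238 0.31227864] [-0.03158152 -0.02423052 -0.46933311  0.6679109   0.80267912 -1.00508062] tip [0.49827579 0.16538761 0.18610226]
shift mm [-48.3   6.6  61.7] turn [ 0.05  -0.236  0.063]
```

step_arm:
  moves:
    - [[-24, 3, 30], [0.025, -0.118, 0.032], 5]
    - [[-48, 6.6, 61.7], [0.05, -0.236, 0.063], 5]
    - [[-48, 6.6, 61.7], [0.05, -0.236, 0.063], 5]
    - [[-48, 6.6, 61.7], [0.05, -0.236, 0.063], 5]
    - [[-48, 6.6, 61.7], [0.05, -0.236, 0.063], 5]

```text
clock: 11.65
tcp_pos: [0.5667, 0.3529, 0.307]
orientation: [0.457, -0.436, 0.724, 0.277]
wrist_force: [-0.8, 0.5, -1.1]
finger_gap: 0.0125
grip_force: 68.6
```

```bash
python3 - <<'E'
from h import *
p,r,s=pose(); print(p,s["joint_pos"],"tip",p+r.apply([.175,0,-.017]))
goal(*crockpose(25,-.024+.15*np.tan(np.radians(25)),.16)); goal(*crockpose(25,-.024,.01))
for c in("top","scene"):
    im,P=snap(c,c+"3"); print(c,"tip px",proj(c,p+r.apply([.175,0,-.017]),P), "rim",proj(c,[*C,.115],P),"axis pt at 100", proj(c,p+r.apply([.075,0,-.017]),P))
a=cv2.imread("pics/top3.png"); b=cv2.imread("pics/scene3.png")
cv2.imwrite("pics/c7.png",np.hstack([cv2.resize(a[210:340,150:280],(400,400)),cv2.resize(b[200:400,150:350],(400,400))]))
E
```

```text
[0.5667161  0.35286522 0.30696916] [ 0.07415932 -0.01085028 -0.71415638  0.02591818  0.87235398 -0.59782749] tip [0.52422776 0.27314172 0.1561285 ]
shift mm [-4.8 -2.5 -0.3] turn [ 0.003 -0.006 -0.001]
shift mm [160.7  -2.6   0.8] turn [ 0.003 -0.006 -0.001]
top tip px [185.19979383 265.55837609] rim [209.48861732 278.80096194] axis pt at 100 [152.1013715  244.31266132]
scene tip px [239.34159144 328.55139778] rim [269.31950479 330.94117299] axis pt at 100 [196.9354661  299.29189566]
```

View pics/c7.png

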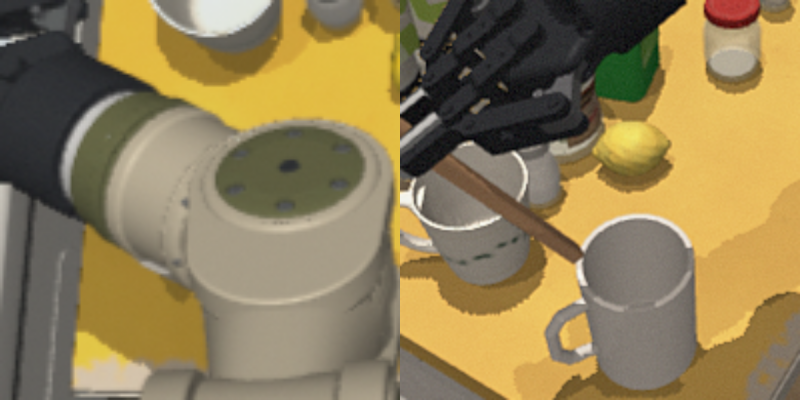

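In the scene half of the crop, the handle end at crop (585,257) hangs just over the loop-handle side of the crock's mouth. Projected and seen tip agree to about 3 px. Insert along the spatula's axis.

step_arm:
  moves:
    - [[0, 0, 0], [0, 0, 0], 5]
    - [[15, 0, 0], [0, 0, 0], 5]
    - [[35, 0, 0], [0, 0, 0], 5]
    - [[55, 0, 0], [0, 0, 0], 5]
    - [[75, 0, 0], [0, 0, 0], 5]
    - [[90, 0, 0], [0, 0, 0], 5]
    - [[100, 0, 0], [0, 0, 0], 5]
    - [[100, 0, 0], [0, 0, 0], 5]

```text
clock: 12.42
tcp_pos: [0.5495, 0.3127, 0.2186]
orientation: [0.458, -0.435, 0.725, 0.275]
wrist_force: [-0.9, -0.3, -1.0]
finger_gap: 0.0126
grip_force: 68.6
```

```bash
cat > chk.py <<'E'
from h import *
p,r,s=pose(); t=p+r.apply([.175,0,-.017]); X=-r.as_matrix()[:,0]
rim=t+X*(.115-t[2])/X[2]
print(p.round(4),"q",s["joint_pos"].round(2),"F",s["wrist_force"].round(1),"grip",s["grip_force"])
for n,q in(("tip",t),("rim",rim)):
    d=q[:2]-C; print(n,"along H",(d@H[:2]).round(4),"side",(d@[-H[1],H[0]]).round(4),"z",q[2].round(4))
print("lean",np.degrees(np.arccos(X[2])).round(1),"az",np.degrees(np.arctan2(X[1],X[0])).round(1))
goal(*crockpose(25,-.024,.01))
E
python3 chk.py
```

```text
[0.5495 0.3127 0.2186] q [-0.02  0.08 -0.87 -0.15  0.93 -0.7 ] F [-0.9 -0.3 -1. ] grip 68.63504648208618
tip along H -0.0004 side -0.001 z 0.0678
rim along H 0.022 side -0.0011 z 0.115
lean 25.4 az 61.9
shift mm [62.2  1.2  2.3] turn [-0.001 -0.007 -0.001]
```

step_arm:
  moves:
    - [[15, 0, 1], [0, 0, 0], 5]
    - [[30, 1, 2], [0, 0, 0], 5]
    - [[42, 1, 2], [0, 0, 0], 5]
    - [[50, 1, 2], [0, 0, 0], 5]
    - [[53, 1, 2], [0, 0, 0], 5]
    - [[53, 1, 2], [0, 0, 0], 5]
    - [[53, 1, 2], [0, 0, 0], 5]

```text
clock: 13.0
tcp_pos: [0.5397, 0.2959, 0.1722]
orientation: [0.46, -0.436, 0.723, 0.275]
wrist_force: [-0.4, -0.2, -0.0]
finger_gap: 0.0125
grip_force: 68.6
```

```bash
python3 chk.py
```

```text
[0.5397 0.2959 0.1722] q [-0.06  0.16 -0.95 -0.26  0.96 -0.75] F [-0.4 -0.2 -0. ] grip 68.63646984100342
tip along H -0.0194 side -0.001 z 0.0212
rim along H 0.0248 side -0.0007 z 0.115
lean 25.2 az 62.4
shift mm [12.   0.5 -0.1] turn [-0.001 -0.004  0.003]
```

step_arm:
  moves:
    - [[2, 0, 0], [0, 0, 0], 5]
    - [[4, 0, 0], [0, 0, 0], 5]
    - [[6, 0, 0], [0, 0, 0], 5]
    - [[6, 0, 0], [0, 0, 0], 5]
    - [[6, 0, 0], [0, 0, 0], 5]

```text
clock: 13.42
tcp_pos: [0.5378, 0.2937, 0.1662]
orientation: [0.459, -0.436, 0.723, 0.275]
wrist_force: [-0.2, -0.0, -0.8]
finger_gap: 0.0126
grip_force: 68.6
```

step_arm:
  moves:
    - [[1, 0, 0], [0, 0, 0], 5]
    - [[2, 0, 0], [0, 0, 0], 5]
    - [[2, 0, 0], [0, 0, 0], 5]
    - [[2, 0, 0], [0, 0, 0], 5]

```text
clock: 13.75
tcp_pos: [0.5375, 0.2929, 0.1643]
orientation: [0.459, -0.436, 0.724, 0.275]
wrist_force: [0.1, -0.0, -0.5]
finger_gap: 0.0125
grip_force: 68.6
```

```bash
python3 chk.py
```

```text
[0.5375 0.2929 0.1643] q [-0.07  0.17 -0.96 -0.27  0.97 -0.76] F [ 0.1 -0.  -0.5] grip 68.63623023033142
tip along H -0.0232 side -0.0003 z 0.0133
rim along H 0.0248 side -0.0 z 0.115
lean 25.3 az 62.3
shift mm [ 3.2 -0.1 -0.1] turn [-0.    -0.005  0.002]
```

step_arm:
  moves:
    - [[0.9, 0, 0.4], [0, 0, 0], 5]
    - [[1.8, 0, 0.8], [0, 0, 0], 5]
    - [[1.8, 0, 0.8], [0, 0, 0], 5]

```text
clock: 14.0
tcp_pos: [0.5375, 0.2928, 0.1622]
orientation: [0.459, -0.436, 0.724, 0.275]
wrist_force: [0.2, 0.7, 0.2]
finger_gap: 0.0125
grip_force: 68.6
```

step_arm:
  moves:
    - [[0.9, 0, 0.4], [0, 0, 0], 5]
    - [[0.9, 0, 0.4], [0, 0, 0], 5]
    - [[0.9, 0, 0.4], [0, 0, 0], 5]

```text
clock: 14.25
tcp_pos: [0.5376, 0.2929, 0.1617]
orientation: [0.46, -0.436, 0.723, 0.275]
wrist_force: [-0.5, 0.1, 0.0]
finger_gap: 0.0125
grip_force: 68.7
```

step_arm:
  moves:
    - [[0.9, 0, 0.4], [0, 0, 0], 5]
    - [[0.9, 0, 0.4], [0, 0, 0], 5]
    - [[0.9, 0, 0.4], [0, 0, 0], 5]

```text
clock: 14.5
tcp_pos: [0.5379, 0.293, 0.1612]
orientation: [0.46, -0.436, 0.723, 0.275]
wrist_force: [-0.6, 1.4, 3.6]
finger_gap: 0.0125
grip_force: 68.7
```

step_arm:
  moves:
    - [[0.9, 0, 0.4], [0, 0, 0], 5]
    - [[0.9, 0, 0.4], [0, 0, 0], 5]
    - [[0.9, 0, 0.4], [0, 0, 0], 5]

```text
clock: 14.75
tcp_pos: [0.5382, 0.2932, 0.1609]
orientation: [0.46, -0.436, 0.722, 0.275]
wrist_force: [0.3, 2.6, 5.8]
finger_gap: 0.0127
grip_force: 68.8
```

The handle end touches the crock floor: vertical force rises to 5.8 N at the expected height, tip about 10 mm above the counter. Now tilt about the tip onto the rim.

step_arm:
  moves:
    - [[0.2, 0, 1.9], [0, 0.011, 0], 5]
    - [[0.4, 0, 3.8], [0, 0.022, 0], 5]
    - [[0.7, 0, 5.8], [0, 0.033, 0], 5]
    - [[0.7, 0, 5.8], [0, 0.033, 0], 5]
    - [[0.7, 0, 5.8], [0, 0.033, 0], 5]

```text
clock: 15.17
tcp_pos: [0.5406, 0.2977, 0.1579]
orientation: [0.449, -0.441, 0.73, 0.268]
wrist_force: [-0.4, 2.6, 6.6]
finger_gap: 0.0124
grip_force: 68.8
```

```bash
python3 chk.py
```

```text
[0.5406 0.2977 0.1579] q [-0.04  0.17 -0.94 -0.24  0.93 -0.77] F [-0.4  2.6  6.6] grip 68.8021194934845
tip along H -0.022 side -0.0013 z 0.0098
rim along H 0.0316 side -0.0007 z 0.115
lean 27.0 az 62.7
shift mm [ 0.2  0.4 -8. ] turn [-0.    -0.035  0.005]
```

step_arm:
  moves:
    - [[0.2, 0, 1.2], [0, 0.007, 0], 5]
    - [[0.2, 0, 1.2], [0, 0.007, 0], 5]
    - [[0.2, 0, 1.2], [0, 0.007, 0], 18]
    - [[0.2, 0, 1.2], [0, 0.007, 0], 25]
    - [[0.2, 0, 1.2], [0, 0.007, 0], 40]
    - [[0.2, 0, 1.2], [0, 0.007, 0], 40]
    - [[0.2, 0, 1.2], [0, 0.007, 0], 40]
    - [[0.2, 0, 1.2], [0, 0.007, 0], 40]
  grip_force: 20

```text
clock: 15.83
tcp_pos: [0.5401, 0.2979, 0.1553]
orientation: [0.445, -0.441, 0.733, 0.266]
wrist_force: [0.1, -0.2, -0.3]
finger_gap: 0.04
grip_force: 0.0
```

step_arm:
  moves:
    - [[0, 0, -10], [0, 0, 0], 40]
    - [[0, 0, -25], [0, 0, 0], 40]
    - [[0, 0, -45], [0, 0, 0], 40]
    - [[0, 0, -70], [0, 0, 0], 40]
    - [[-10, 0, -95], [0, 0, 0], 40]
    - [[-30, 0, -120], [0, 0, 0], 40]
    - [[-60, 0, -140], [0, 0, 0], 40]
    - [[-60, 0, -140], [0, 0, 0], 40]

```text
clock: 16.5
tcp_pos: [0.4973, 0.2117, 0.2805]
orientation: [0.448, -0.442, 0.731, 0.264]
wrist_force: [1.7, -0.6, 0.1]
finger_gap: 0.04
grip_force: 0.0
```

```bash
python3 - <<'E'
from h import *
from h import pose
for c in("top","scene"):
    im,P=snap(c,c+"4")
    for n,q in(("rim",[*C,.115]),("rimH",np.r_[C,.115]+.038*H),("bladeend pred",np.r_[C,.01]-.022*H+.26*(np.sin(.49)*H+np.cos(.49)*Z))): print(c,n,proj(c,q,P).round(1))
a=cv2.imread("pics/top4.png"); b=cv2.imread("pics/scene4.png")
cv2.imwrite("pics/c8.png",np.hstack([cv2.resize(a[190:350,120:280],(400,400)),cv2.resize(b[130:430,130:430],(400,400))]))
print(pose()[0])
E
```

```text
top rim [209.5 278.8]
top rimH [193.1 269.5]
top bladeend pred [147.3 240.2]
scene rim [269.3 330.9]
scene rimH [245.4 342.8]
scene bladeend pred [185.7 306.7]
[0.49599417 0.2123027  0.27538535]
```

That's all ten pictures used, so the final check will be numeric. Move the arm clear first.

```bash
python3 - <<'E'
from h import *
p,r,s=pose(); goal([.42,.0,.36],r)
E
```

```text
shift mm [  28.2  -33.2 -236.9] turn [0. 0. 0.]
```

step_arm:
  moves:
    - [[-10, 0, -30], [0, 0, 0], 40]
    - [[0, -8, -60], [0, 0, 0], 40]
    - [[5, -15, -95], [0, 0, 0], 40]
    - [[10, -20, -130], [0, 0, 0], 40]
    - [[20, -25, -165], [0, 0, 0], 40]
    - [[28, -33, -200], [0, 0, 0], 40]
    - [[28, -33, -237], [0, 0, 0], 40]
    - [[28, -33, -237], [0, 0, 0], 40]

```text
clock: 17.27
tcp_pos: [0.4192, -0.005, 0.3588]
orientation: [0.446, -0.437, 0.734, 0.267]
wrist_force: [1.1, -1.2, -0.1]
finger_gap: 0.0401
grip_force: 0.0
```

```bash
python3 - <<'E'
from h import *
print(pose()[0])
def wood(im,box):
    hsv=cv2.cvtColor(im,cv2.COLOR_RGB2HSV); m=cv2.inRange(hsv,(4,40,60),(19,175,255)); r=np.zeros_like(m); x0,x1,y0,y1=box; r[y0:y1,x0:x1]=m[y0:y1,x0:x1]
    n,l,st,ce=cv2.connectedComponentsWithStats(r); return [(st[i].tolist(),ce[i].round(1).tolist()) for i in np.argsort(-st[1:,4])[:2]+1],l,st
for c,box in(("top",(130,240,220,310)),("scene",(150,310,220,400))):
    im,P=snap(c,c+"5"); w,l,st=wood(im,box); print(c,w)
    i=1+np.argmax(st[1:,4]); ys,xs=np.nonzero(l==i); v=np.c_[xs,ys]; print("PCA ends",v[np.argmin(v@[1,1])],v[np.argmax(v@[1,1])])
    X=np.sin(.49)*H+np.cos(.49)*Z; E=np.r_[C,.01]-.022*H
    print(" pred end/rim/neck/blade",[proj(c,E+k*X,P).round(0).tolist() for k in(0,.12,.18,.26)])
# crock/jars moved?  compare with start pictures
for c in("top","scene"):
    a=cv2.imread(f"pics/{c}0.png").astype(int); b=cv2.imread(f"pics/{c}5.png").astype(int); d=(abs(a-b).max(2)>50)
    for n,q,rr in(("jar",[.617,-.082,.05],22),("spice",[.629,-.195,.05],20),("crock",[*C,.06],30)):
        u,v=proj(c,q).round().astype(int); print(c,n,(u,v),"changed px",d[v-rr:v+rr,u-rr:u+rr].sum(),"of",4*rr*rr)
im=cv2.imread("pics/top5.png"); hsv=cv2.cvtColor(im,cv2.COLOR_BGR2HSV)
m=cv2.inRange(hsv,(170,120,80),(180,255,255))|cv2.inRange(hsv,(0,150,80),(5,255,255)); m[:215]=0;m[250:]=0;m[:,:345]=0;m[:,390:]=0
print("lid",cv2.minAreaRect(max(cv2.findContours(m,0,2)[0],key=cv2.contourArea)))
E
```

```text
[ 0.41916951 -0.00502182  0.35884519]
top [([144, 234, 82, 58, 1111], [175.0, 258.1]), ([180, 237, 1, 8, 8], [180.0, 240.5])]
PCA ends [149 236] [224 289]
 pred end/rim/neck/blade [[228.0, 292.0], [195.0, 270.0], [176.0, 258.0], [147.0, 240.0]]
scene [([150, 276, 156, 124, 4090], [225.6, 336.7]), ([150, 220, 65, 67, 1175], [180.4, 256.5])]
PCA ends [150 322] [295 399]
 pred end/rim/neck/blade [[286.0, 363.0], [248.0, 341.0], [224.0, 328.0], [186.0, 307.0]]
top jar (np.int64(367), np.int64(235)) changed px 57 of 1936
top spice (np.int64(420), np.int64(231)) changed px 8 of 1600
top crock (np.int64(215), np.int64(283)) changed px 417 of 3600
scene jar (np.int64(315), np.int64(215)) changed px 54 of 1936
scene spice (np.int64(336), np.int64(184)) changed px 0 of 1600
scene crock (np.int64(272), np.int64(352)) changed px 69 of 3600
lid ((368.0, 233.0), (24.0, 26.0), 90.0)
```

The spatula lies from (224,289) in the crock to its blade at (144,236), matching the predicted (228,292) to (147,240). The crock and jars are unchanged, and the arm is clear.

```bash
python3 -c "
from workcell import env; print(env.hand_in())"
```

```text
the job is handed in; nothing more can be done
None
```

I laid the spatula in both rest slots and let go. Then I took it near the blade, touched its handle end to the crock floor while holding it, and left it leaning on the rim above the loop handle. The last camera check showed the crock and both jars unmoved; I handed it in at about 17 s of the 64 s, and no verdict came back.

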